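# Index the gauge stop at the blue clip and lock it

## Task

Set the sliding stop of the length gauge for the next job: push the stop along its rail with the fingers, without gripping it, until its sprung pin drops into the notch of the blue clip, and leave it there without pushing it on over the clip. Then press the yellow lock button on top of the stop all the way down, and come away with the stop still sitting in the blue notch. Leave the other things on the worktop where they are.

Things in the scene. Friction and masses are not known exactly. Their poses are not given: they have to be found in the camera images.
- rail: length gauge fixed to the worktop: dark steel base plate 76 x 310 mm, 12 mm thick, with a 24 mm wide aluminium guide bar on its far half (top at z 34 mm) and grey end blocks (top at z 42 mm). Origin: centre of the plate's underside. Its y axis runs along the rail, the way the stop slides; its x axis points away from the robot at yaw 0; z up.
- stop (a joint): grey sliding stop, m along the rail: 0 mid-rail, growing to the rail's +y end, travel -0.122 to 0.122. It slides with under 1 N friction, cannot be lifted off, stays where left. Climbing a clip's outer ramp takes about 4 to 7 N; past the crest the force dips to nothing and the stop jumps the last 4 to 5 mm into the notch by itself. Pushing it on out takes 10 N or more.
- stop_pin (a point): point on the stop, 36 mm above the worktop, on the axis of the upright sprung pin in its nose (16 mm to the rail's -x side of the middle line). The pin is in a notch when this point is straight above it; the pin's round steel head, 60 mm above the worktop, rises about 6 mm while it crosses a crest.
- stop_top (a point): top centre of the stop's light-grey push block, 89 mm above the worktop, 24 mm to the rail's +x side of its middle line. The block is 32 mm across the rail, 40 mm along it (push faces 20 mm to either side of this point) and reaches from 51 to 89 mm above the worktop; the saddle below it is 48 mm long.
- blue_notch (a point): bottom of the V notch in the blue clip, 15 mm above the worktop, between two crests 7 mm to either side of it (tops 22 mm above the worktop; ramps run 22 mm out from the notch). The clip, 46 mm long, is clamped on the near edge of the base plate, on one or the other side of the stop, 65 to 95 mm from mid-rail.
- red_notch (a point): the same on the red clip (another length, not wanted now), on the other side of the stop.
- lock (a joint): yellow round lock button, 24 mm across, on top of the stop's push block: 0 = up, 0.006 = fully down, in m. It takes about 5 N to press and stays where it is left.
- lock_top (a point): centre of the lock button's top face, 100 mm above the worktop when up, 94 mm when down; straight above stop_top.
- glaze_jar: loose clear glass jar, 96 mm across, 153 mm tall, standing at the far left; origin at its underside's centre. Bystander.
- plaster_block: loose white plaster block, 102 x 65 x 35 mm, far left beside the jar. Bystander.
- sanding_block: loose dark sanding block, 53 x 87 x 28 mm, in front of the rail's left end. Bystander.
- wood_wedge: loose brown wooden wedge, 55 x 46 x 22 mm, in front of the rail's right half. Bystander.

How it is judged (in metres and radians):
On the way, in this order (a step that is already met when the one before it is completed fails the run):
1. the stop's pin has dropped into the blue clip's notch (within 3 mm), with the lock button still up (horizontal distance between stop_pin and blue_notch below 0.003 m and value of joint lock below 0.002 m), for 0.2 s.
2. the lock button is pressed fully down with the stop in the blue notch (horizontal distance between stop_pin and blue_notch below 0.003 m and value of joint lock above 0.005 m), for 0.1 s.
At the end, for the whole second after the job is handed in: the stop rests with its pin in the blue clip's notch (within 3 mm) and its lock button is down (at least 5 of its 6 mm) (all of step 2 and velocity of joint stop between -0.005 and 0.005 m/s); the robot touches nothing.
It fails at once if the stop was pushed on over the blue clip (more than 12 mm past its notch) ((y of blue_notch in the frame of rail above 0 m and y of stop_pin in the frame of blue_notch above 0.012 m) or (y of blue_notch in the frame of rail below 0 m and y of stop_pin in the frame of blue_notch below -0.012 m)).
It fails at once if a bystander was moved, lifted or carried (more than 20 mm) (distance of any of glaze_jar, plaster_block, sanding_block, wood_wedge from where it was at the start of the episode above 0.02 m).
It fails at once if the stop was gripped (fingers brought down astride its push block instead of pushing from one side) (horizontal distance between the grasp point and stop_top below 0.022 m and height (world z) of the grasp point below 0.094 m and value of joint lock below 0.002 m).
It also fails if it takes over 58 s, if anything falls off the work surface, if the arm or the gripper's body presses on something with over 40 N, if the wrist force passes 120 N, or if a joint passes its speed limit or range.

## Robot

A 6-joint arm with a two-finger parallel gripper is mounted at the origin on the work surface; the furniture and walls round the work are solid. World frame = base frame: x ahead of the robot, y to its left, z up, the work surface at z = 0. Lengths are in mm, angles in rad, forces in N, time in s.
With the tool pointing down it reaches from about 300 to 1000 mm from the base axis. Payload 5.1 kg.
Tool frame: the origin (TCP) lies between the finger pads; the fingertips stand 14 mm ahead of it and the grasp point (between the pads) lies 5 mm behind it; z points along the fingers, y is the line along which they close (so a half turn about z gives the same grasp; the last joint's range is limited). The gripper opens to 95 mm and grips with 3 to 60 N. Pads are 20 mm wide; open, the fingers measure 119 mm over their backs; the gripper's body (75 mm by 180 mm) begins 59 mm behind the grasp point.
Start: joints at [1.052, 0.124, 1.65, -0, 1.367, -0.083], TCP at [274.407, 589.225, 228.656] pointing down, gripper open.
Joint ranges: [-2.61, 2.61], [-1.02, 2.33], [0.03, 2.71], [-1.35, 4.49], [0.32, 2.68], [-2.91, 2.91]. Speed limits (rad/s): [2.57, 2.57, 3.14, 3.14, 3.14, 3.14].

## Interface

Orientations are given as a unit quaternion [x, y, z, w].
In Python, from station import manip gives the robot as it stands.
- The arm moves only by the shell command python3 -m jog 'ROWS' [FORCE]. ROWS is JSON, a list of rows, each a list of 3 entries, a list of its own where there are three numbers: the shift along the tool's x, y, z in m, then the turn, a rotation vector about the tool's x, y, z in rad, then the opening in per cent of the stroke, from 0 (shut) to 100 (fully open). A call has 1 to 8 rows; each row shifts and turns the commanded pose from where the row before left it, along the tool's axes as they then stand; what a row does not reach is not made up. A row lasts 1/12 s, in which the tool goes at most 41.7 mm and 7.16 degrees, less where a joint would pass 70% of its speed; a pose out of reach is approached as far as the arm can. A call with a gripper value outside its range is refused whole. The fingers move at their own pace and stop on an object; FORCE is the grip in N (left out, the last holds). Time passes only in rows, so rows that do not move let the fingers close. It gives the time, the measured TCP pose, the force, the opening and the grip force at its end, in the units of the state.
- manip.state(): the state, without advancing time (a new reading comes with each control period).
- manip.grab_frame(name): name is "side" or "top" or "wrist"; returns a dict with "pixels" (420x560x3 uint8, red, green, blue), "fx", "fy", "cx", "cy" (pixels), "extrinsics" (4x4, takes a point from world to camera coordinates). Camera axes: x right, y down, z forward; pixel columns grow to the right and rows downward; lengths in mm; the calibration is good to about 2 mm. A picture is of the moment at which its call begins. There is no depth.
- manip.close_job(): hands the job in; it is judged then, once.
The state is a dict: "time": time; "q": joint angles; "joint_velocities": joint speeds; "joint_torque": joint torques, N m; "position": TCP position; "tool_rot": TCP orientation; "wrist_force": force on the tool from outside, world axes, zero at the start; "moment": the same for the moment, N m; "opening": finger opening in mm; "grasp_force": force on a finger pad.
Only numpy, scipy, OpenCV 4.12 (cv2) and the standard library are available. Lean on these libraries where they do the work, as an engineer would, in place of code of your own. Each camera call takes 0.05 s, during which the arm holds its last target. There are 200 camera calls.

## Working session

There is one attempt and no reset: what is moved stays moved. The work goes in short steps, Python scripts to look and compute and a shell command to move; the robot and the scene stay as the last step left them, time stands still between calls to the robot, and variables do not carry over. Pictures are saved under pics/ and viewed, at most 10 in all, crops included, and the job is handed in when it is done.

```bash
mkdir -p pics; cat > h.py <<'E'
import numpy as np, cv2
from station import manip
def save(f,n): cv2.imwrite('pics/'+n+'.png', f['pixels'][:,:,::-1])
def ray(f,u,v):
    T=np.array(f['extrinsics']);R=T[:3,:3];c=-R.T@T[:3,3]
    return c,R.T@np.array([(u-f['cx'])/f['fx'],(v-f['cy'])/f['fy'],1])
def onz(f,u,v,z):
    c,d=ray(f,u,v);return c+d*(z-c[2])/d[2]
def proj(f,p):
    T=np.array(f['extrinsics']);q=T[:3,:3]@np.array(p)+T[:3,3]
    return f['fx']*q[0]/q[2]+f['cx'],f['fy']*q[1]/q[2]+f['cy']
E
python3 - <<'E'
from h import *
for n in('top','side'):
    f=manip.grab_frame(n);save(f,n+'0');print(n,ray(f,280,210))
print(manip.state())
E
```

```text
top (array([ 421.4351384 ,  -69.32521062, 1028.2301952 ]), array([ 0.11904022, -0.01644697, -0.99284191]))
side (array([ 353.88121837, -948.21090415,  511.58735085]), array([ 0.19095704,  0.86742336, -0.45983946]))
{'time': 0.1, 'q': array([ 1.05239558e+00,  1.24444708e-01,  1.65154694e+00,  5.61515813e-06,
        1.36748504e+00, -8.25764707e-02]), 'joint_velocities': array([ 0.0025256 , -0.00043681, -0.00251638,  0.00137124,  0.00086046,
        0.00070561]), 'joint_torque': array([ 7.39260176e-04, -4.18881297e+01, -3.61096537e+01,  7.77232298e-02,
        4.62029467e-02, -4.40913993e-05]), 'position': array([274.1371197 , 588.74962431, 227.50120015]), 'tool_rot': array([ 2.16192068e-01,  9.76350399e-01, -8.98994774e-04, -2.81451215e-04]), 'wrist_force': array([-0.62588741, -0.38524032,  0.53409904]), 'moment': array([ 0.01305212,  0.01181141, -0.00606503]), 'grasp_force': 0.0, 'opening': 95.27278444232337}
```

View pics/top0.png

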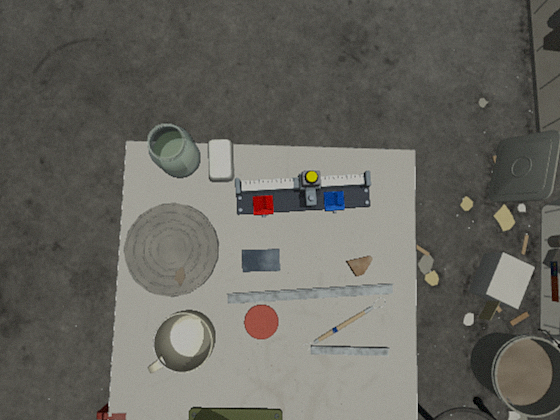

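View pics/side0.png

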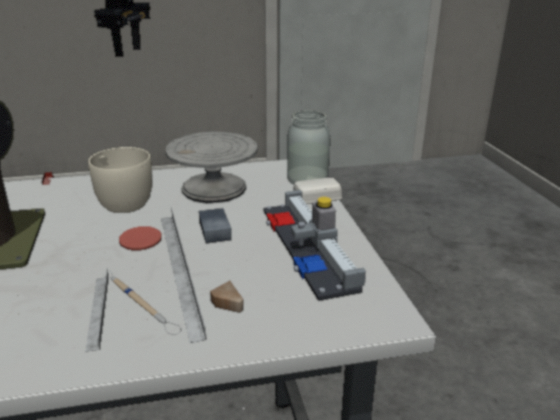

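The top view shows the rail at about (303,193): red clip (263,204), blue clip (334,201) and yellow button (312,177). Blue is on the right (-y), so the stop must be pushed toward -y. The side view agrees.

```bash
cat >> h.py <<'E'
def masks(f):
    h=cv2.cvtColor(f['pixels'],cv2.COLOR_RGB2HSV);o={}
    for n,lo,hi in(('yellow',(22,150,90),(35,255,255)),('blue',(105,150,60),(125,255,255)),('red',(0,200,90),(5,255,255))):
        m=cv2.inRange(h,lo,hi);k,l,s,c=cv2.connectedComponentsWithStats(m)
        if k>1:
            i=1+s[1:,4].argmax();o[n]=(c[i],s[i])
    return o
E
python3 - <<'E'
from h import *
F={n:manip.grab_frame(n) for n in('top','side')}
M={n:masks(F[n]) for n in F}
for n in F:
    for k,z in(('yellow',100),('blue',20),('red',20)):
        c,s=M[n][k]; print(n,k,c.round(1),s,onz(F[n],*c,z).round(1))
for k in('yellow','blue','red'):
    A=[];b=[]
    for n in F:
        c,d=ray(F[n],*M[n][k][0]);d/=np.linalg.norm(d);P=np.eye(3)-np.outer(d,d);A.append(P);b.append(P@c)
    print(k,'tri',np.linalg.solve(sum(A),sum(b)).round(1))
# rail ends: grey end block near pixel cols 238,367 (z42)
f=F['top']
for p in((238,185),(367,179)): print(onz(f,*p,42).round(1))
for p in((236,214),(370,207)): print('plate near corners',onz(f,*p,12).round(1))
for n in F:
    im=F[n]['pixels'];r=im[160:225,225:380] if n=='top' else im[185:305,250:370]
    cv2.imwrite(f'pics/{n}c.png',cv2.resize(r[:,:,::-1],None,fx=5,fy=5,interpolation=cv2.INTER_CUBIC))
E
```

```text
top yellow [311.3 176. ] [306 171  12  11 102] [ 607.3 -149.3  100. ]
top blue [333.8 200.4] [323 191  22  20 382] [ 568.2 -208.9   20. ]
top red [262.6 204.8] [253 196  21  19 337] [553.1 -45.9  20. ]
side yellow [323.9 202. ] [318 198  12   9  94] [ 603.6 -158.1  100. ]
side blue [309.6 263.9] [293 255  34  22 448] [ 564.7 -218.7   20. ]
side red [279.7 219.1] [269 214  24  13 178] [549.5 -57.6  20. ]
yellow tri [ 607.3 -149.5   95.6]
blue tri [ 568.2 -209.6   13.9]
red tri [553.  -45.6  13.4]
[593.3  10.   42. ]
[ 616.2 -280.8   42. ]
plate near corners [531.1  14.4  12. ]
plate near corners [ 556.4 -294.5   12. ]
```

View pics/topc.png

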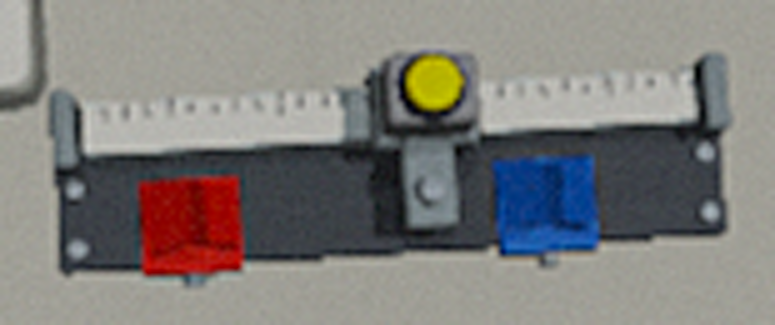

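The crop shows the red clip left and the blue clip right of the stop, with the button at the top of the block. Rail yaw is about 0.085 rad, and the stop has about 56 mm to travel toward -y. I'll turn the tool so its x lies along the rail and shut the fingers.

```bash
python3 -m jog '[[[0,0,0],[0,0,0.117],0],[[0,0,0],[0,0,0.117],0],[[0,0,0],[0,0,0.117],0],[[0,0,0],[0,0,0.117],0],[[0,0,0],[0,0,0.117],0],[[0,0,0],[0,0,0.117],0],[[0,0,0],[0,0,0.117],0],[[0,0,0],[0,0,0.117],0]]' 20
python3 -m jog '[[[0,0,0],[0,0,0.114],0],[[-0.0375,0.0142,0],[0,0,0],0],[[-0.0375,0.0142,0],[0,0,0],0],[[-0.0375,0.0142,0],[0,0,0],0],[[-0.0375,0.0142,0],[0,0,0],0],[[-0.0375,0.0142,0],[0,0,0],0],[[-0.0375,0.0142,0],[0,0,0],0],[[-0.0375,0.0142,0],[0,0,0],0]]'
python3 -m jog '[[[-0.0375,0.0142,0],[0,0,0],0],[[-0.0375,0.0142,0],[0,0,0],0],[[-0.0375,0.0142,0],[0,0,0],0],[[-0.0375,0.0142,0],[0,0,0],0],[[-0.0375,0.0142,0],[0,0,0],0],[[-0.0375,0.0142,0],[0,0,0],0],[[0,0,0],[0,0,0],0],[[0,0,0],[0,0,0],0]]'
```

```text
time: 0.87
position: [274.3, 589.1, 228.3]
tool_rot: [0.636, 0.772, -0.0, 0.0]
wrist_force: [1.1, 0.7, 0.2]
opening: 47.3
grasp_force: 0.0
time: 1.53
position: [396.0, 334.3, 228.5]
tool_rot: [0.676, 0.737, 0.0, 0.0]
wrist_force: [1.2, -0.1, -0.0]
opening: 0.6
grasp_force: 0.0
time: 2.2
position: [500.1, 117.5, 228.5]
tool_rot: [0.678, 0.735, -0.0, -0.0]
wrist_force: [-0.2, 0.1, -0.9]
opening: 0.6
grasp_force: 0.0
```

```bash
python3 -m jog '[[[-0.0375,0.014,0],[0,0,0],0],[[-0.0375,0.014,0],[0,0,0],0],[[-0.0375,0.014,0],[0,0,0],0],[[-0.0375,0.014,0],[0,0,0],0],[[-0.0375,0.014,0],[0,0,0],0],[[-0.0375,0.014,0],[0,0,0],0],[[0,0,0],[0,0,0],0],[[0,0,0],[0,0,0],0]]'
python3 - <<'E'
from h import *
f=manip.grab_frame('wrist');save(f,'w1');m=masks(f)
for k,z in(('yellow',100),('blue',20)):
    if k in m: print(k,m[k][0],m[k][1],onz(f,*m[k][0],z).round(1))
print(manip.state()['position'])
E
```

```text
time: 2.87
position: [602.8, -97.7, 228.0]
tool_rot: [0.677, 0.736, -0.0, -0.001]
wrist_force: [0.4, -0.1, 0.0]
opening: 0.3
grasp_force: 0.0
blue [248.93877551 259.01020408] [232 256  34   5  98] [ 568.3 -185.7   20. ]
[602.43189502 -96.65428341 228.10618235]
```

View pics/w1.png

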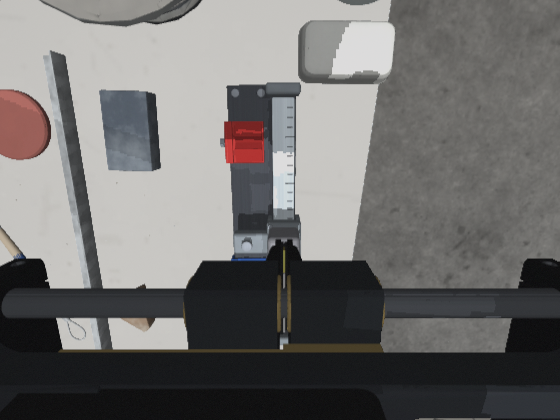

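The wrist view shows the rail running vertical in the image, red clip at (244,142), pin head at (247,245) and the fingers over the block's lane at column 285. Descending beside the block's +y face.

```bash
python3 -m jog '[[[0,0,0.03],[0,0,0],0],[[0,0,0.03],[0,0,0],0],[[0,0,0.03],[0,0,0],0],[[0,0,0.03],[0,0,0],0],[[0,0,0.03],[0,0,0],0],[[0,0,0],[0,0,0],0],[[0,0,0],[0,0,0],0]]'
python3 -m jog '[[[-0.006,0,0],[0,0,0],0],[[-0.006,0,0],[0,0,0],0],[[-0.003,0,0],[0,0,0],0],[[-0.003,0,0],[0,0,0],0],[[0,0,0],[0,0,0],0],[[0,0,0],[0,0,0],0]]'
python3 - <<'E'
from h import *
f=manip.grab_frame('side');save(f,'s2')
cv2.imwrite('pics/s2c.png',cv2.resize(f['pixels'][110:310,230:430,::-1],None,fx=3,fy=3))
m=masks(f);print(m.get('yellow'))
E
```

```text
time: 3.5
position: [600.7, -95.4, 77.1]
tool_rot: [0.676, 0.737, -0.001, -0.002]
wrist_force: [0.7, -0.1, 0.8]
opening: 0.2
grasp_force: 0.0
time: 4.0
position: [604.4, -116.4, 79.4]
tool_rot: [0.677, 0.736, 0.0, 0.0]
wrist_force: [0.2, -0.1, -0.0]
opening: 0.5
grasp_force: 0.0
(array([323.31531532, 201.40540541]), array([317, 196,  13,  11, 111], dtype=int32))
```

View pics/s2c.png

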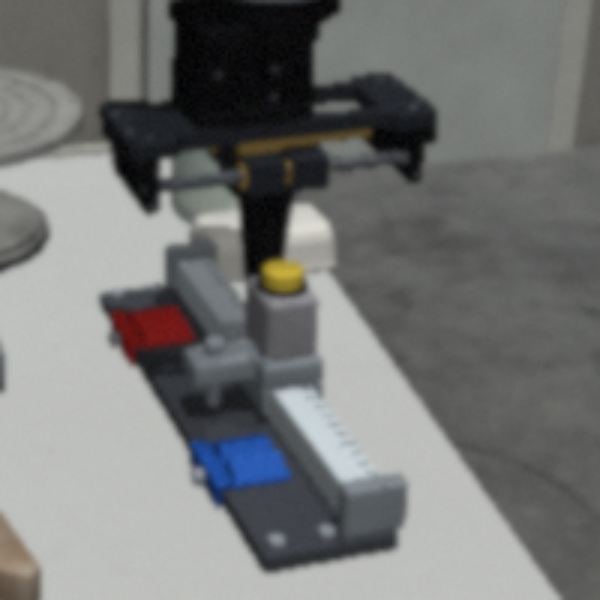

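The side crop shows the closed fingers directly behind the push block on its +y side, with the lane to the blue clip free. Pushing.

```bash
python3 -m jog '[[[-0.004,0,0],[0,0,0],0],[[-0.004,0,0],[0,0,0],0],[[-0.004,0,0],[0,0,0],0],[[-0.004,0,0],[0,0,0],0],[[-0.004,0,0],[0,0,0],0],[[-0.003,0,0],[0,0,0],0],[[-0.002,0,0],[0,0,0],0],[[0,0,0],[0,0,0],0]]'
python3 - <<'E'
from h import *
t=manip.grab_frame('top');s=manip.grab_frame('side')
for f in(t,s):
    m=masks(f)
    for k,z in(('yellow',100),('blue',20)):
        if k in m: print(k,m[k][1],onz(f,*m[k][0],z).round(1))
print(manip.state()['position'])
E
```

```text
time: 4.72
position: [606.2, -141.4, 78.6]
tool_rot: [0.677, 0.736, -0.0, 0.0]
wrist_force: [0.4, 0.0, 0.4]
opening: 0.6
grasp_force: 0.0
blue [333 327   4   5  14] [ 278.9 -214.6   20. ]
yellow [322 202  14  12 116] [ 604.7 -180.5  100. ]
blue [294 254  33  23 452] [ 564.8 -218.2   20. ]
[ 606.08123959 -140.9700303    78.52563178]
```

```bash
python3 -m jog '[[[-0.003,0,0],[0,0,0],0],[[-0.003,0,0],[0,0,0],0],[[-0.003,0,0],[0,0,0],0],[[-0.003,0,0],[0,0,0],0],[[0,0,0],[0,0,0],0]]'
python3 -m jog '[[[-0.001,0,0],[0,0,0],0],[[-0.001,0,0],[0,0,0],0],[[-0.001,0,0],[0,0,0],0],[[-0.001,0,0],[0,0,0],0],[[0,0,0],[0,0,0],0]]'
python3 -m jog '[[[-0.001,0,0],[0,0,0],0],[[-0.001,0,0],[0,0,0],0],[[-0.001,0,0],[0,0,0],0],[[-0.001,0,0],[0,0,0],0],[[0,0,0],[0,0,0],0]]'
python3 -m jog '[[[-0.001,0,0],[0,0,0],0],[[-0.001,0,0],[0,0,0],0],[[-0.001,0,0],[0,0,0],0],[[0,0,0],[0,0,0],0]]'
```

```text
time: 5.23
position: [607.3, -153.4, 78.7]
tool_rot: [0.677, 0.736, -0.0, 0.0]
wrist_force: [-0.3, -0.3, -0.0]
opening: 0.5
grasp_force: 0.0
time: 5.65
position: [607.5, -155.9, 78.7]
tool_rot: [0.676, 0.737, 0.0, -0.001]
wrist_force: [-0.6, 3.3, 1.6]
opening: 0.9
grasp_force: 2.2
time: 6.07
position: [607.8, -159.9, 78.7]
tool_rot: [0.676, 0.737, 0.0, -0.001]
wrist_force: [-1.1, 5.3, 1.6]
opening: 0.5
grasp_force: 2.2
time: 6.4
position: [608.1, -162.8, 78.7]
tool_rot: [0.676, 0.737, 0.0, -0.001]
wrist_force: [0.4, 4.6, 2.2]
opening: 0.4
grasp_force: 2.6
```

Climbing the ramp as expected; small steps until the force vanishes.

```bash
python3 -m jog '[[[-0.001,0,0],[0,0,0],0],[[-0.001,0,0],[0,0,0],0],[[0,0,0],[0,0,0],0]]' | grep -E 'posi|wrist'
python3 -m jog '[[[-0.001,0,0],[0,0,0],0],[[-0.001,0,0],[0,0,0],0],[[0,0,0],[0,0,0],0]]'| grep -E 'posi|wrist'
```

```text
position: [608.2, -164.7, 78.7]
wrist_force: [-0.5, 6.1, 1.0]
position: [608.6, -168.1, 78.7]
wrist_force: [0.4, -0.1, 0.6]
```

```bash
python3 - <<'E'
from h import *
s=manip.grab_frame('side');m=masks(s)
for k,z in(('yellow',100),('blue',20)): print(k,m[k][1],onz(s,*m[k][0],z).round(1))
cv2.imwrite('pics/s3c.png',cv2.resize(s['pixels'][160:310,250:400,::-1],None,fx=4,fy=4))
st=manip.state();print(st['position'],st['wrist_force'])
E
```

```text
yellow [328 209  14  12 122] [ 607.2 -206.8  100. ]
blue [293 255  34  22 430] [ 564.7 -219.7   20. ]
[ 608.57830955 -168.2645365    78.691267  ] [-0.08120507  1.36880674  0.3751035 ]
```

View pics/s3c.png

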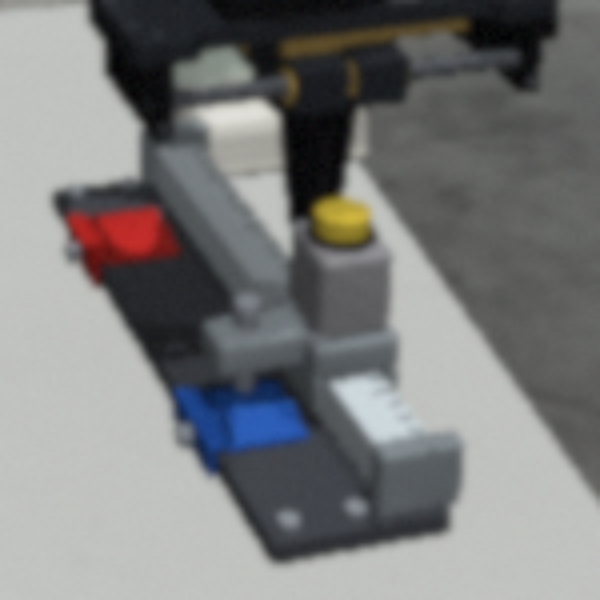

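The crop shows the pin head raised at (248,303) with the pin on the near crest of the blue clip. It has not jumped yet, so I continue gently.

```bash
python3 -m jog '[[[-0.001,0,0],[0,0,0],0],[[0,0,0],[0,0,0],0]]' | grep -E 'posi|wrist'
python3 - <<'E'
from h import *
s=manip.grab_frame('side');m=masks(s)
for k,z in(('yellow',100),): print(k,m[k][0],onz(s,*m[k][0],z).round(1))
print(manip.state()['position'])
E
```

```text
position: [608.6, -169.3, 78.7]
wrist_force: [-0.2, -0.3, -0.3]
yellow [334.82644628 215.2892562 ] [ 607.2 -207.9  100. ]
[ 608.62637863 -169.2711108    78.71461824]
```

```bash
python3 -m jog '[[[-0.001,0,0],[0,0,0],0],[[0,0,0],[0,0,0],0],[[0,0,0],[0,0,0],0]]' | grep -E 'posi|wrist'
python3 - <<'E'
from h import *
s=manip.grab_frame('side');m=masks(s)
for k,z in(('yellow',100),): print(k,m[k][0],onz(s,*m[k][0],z).round(1))
print(manip.state()['position'])
E
```

```text
position: [608.6, -169.9, 78.7]
wrist_force: [0.4, 0.2, -0.1]
yellow [335.69166667 216.275     ] [ 607.5 -211.4  100. ]
[ 608.60606671 -169.83846244   78.62879109]
```

The stop moved about 3.5 mm for a 0.6 mm push, so it has jumped. I'll back off a bit, let it settle and look.

```bash
python3 -m jog '[[[0.01,0,0],[0,0,0],0],[[0.01,0,0],[0,0,0],0],[[0,0,0],[0,0,0],0],[[0,0,0],[0,0,0],0]]' | grep -E 'posi|wrist'
python3 - <<'E'
from h import *
s=manip.grab_frame('side');m=masks(s)
for k,z in(('yellow',100),): print(k,m[k][0],onz(s,*m[k][0],z).round(1))
cv2.imwrite('pics/s4c.png',cv2.resize(s['pixels'][200:300,270:370,::-1],None,fx=6,fy=6,interpolation=cv2.INTER_CUBIC))
E
```

```text
position: [606.8, -148.7, 78.6]
wrist_force: [0.4, 0.1, 0.9]
yellow [336.81081081 217.27027027] [ 608.2 -215.   100. ]
```

View pics/s4c.png

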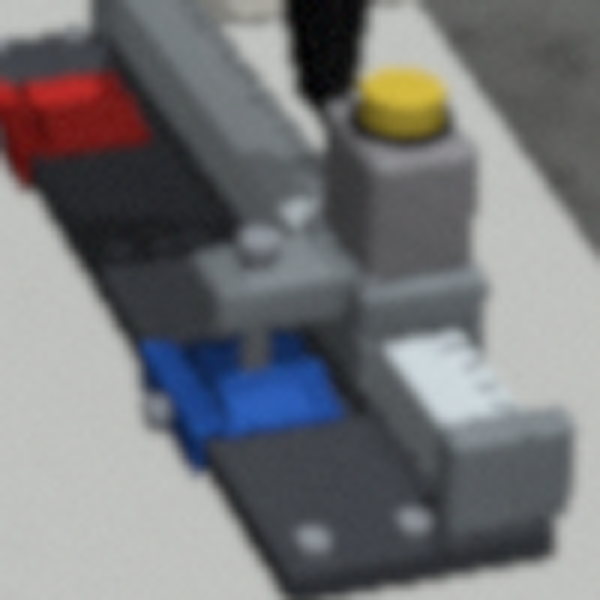

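The pin is down in the V notch at (258,345) and the head is low, with the stop's total travel at 57 mm as predicted. Next I rise, move over the button and check.

```bash
python3 -m jog '[[[0,0,-0.025],[0,0,0],0],[[0,0,-0.025],[0,0,0],0],[[0,0,-0.012],[0,0,0],0],[[-0.019,0,0],[0,0,0],0],[[-0.019,0,0],[0,0,0],0],[[-0.019,0,0],[0,0,0],0],[[0,0,0],[0,0,0],0],[[0,0,0],[0,0,0],0]]' | grep -E 'posi|wrist'
python3 -m jog '[[[0,0,0.01],[0,0,0],0],[[0,0,0.006],[0,0,0],0],[[0,0,0],[0,0,0],0],[[0,0,0],[0,0,0],0]]' | grep -E 'posi|wrist'
python3 - <<'E'
from h import *
s=manip.grab_frame('side');m=masks(s)
print(m['yellow'][0],onz(s,*m['yellow'][0],100).round(1))
cv2.imwrite('pics/s5c.png',cv2.resize(s['pixels'][180:280,280:380,::-1],None,fx=6,fy=6,interpolation=cv2.INTER_CUBIC))
E
```

```text
position: [611.7, -207.2, 140.4]
wrist_force: [-1.1, 0.5, 1.0]
position: [611.0, -205.5, 123.2]
wrist_force: [0.2, 0.3, 1.0]
[336.94174757 217.57281553] [ 608.1 -216.   100. ]
```

View pics/s5c.png

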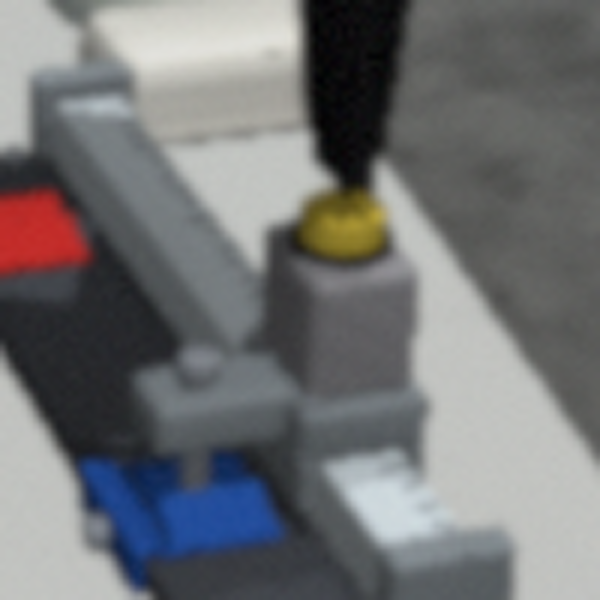

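The fingers hang just above the button at (343,200), centred, with a small gap. Pressing down in small steps: tips at z 94 means TCP z 108.

```bash
python3 -m jog '[[[0,0,0.003],[0,0,0],0],[[0,0,0.003],[0,0,0],0],[[0,0,0.002],[0,0,0],0],[[0,0,0.002],[0,0,0],0],[[0,0,0],[0,0,0],0]]' | grep -E 'posi|wrist'
python3 -m jog '[[[0,0,0.001],[0,0,0],0],[[0,0,0.001],[0,0,0],0],[[0,0,0.001],[0,0,0],0],[[0,0,0],[0,0,0],0]]' | grep -E 'posi|wrist'
python3 -m jog '[[[0,0,0.001],[0,0,0],0],[[0,0,0.001],[0,0,0],0],[[0,0,0],[0,0,0],0],[[0,0,0],[0,0,0],0]]' | grep -E 'posi|wrist'
```

```text
position: [611.8, -206.5, 114.5]
wrist_force: [0.3, -0.3, -0.6]
position: [611.9, -206.6, 112.1]
wrist_force: [-1.8, 0.5, 4.1]
position: [611.9, -206.6, 109.7]
wrist_force: [-0.9, 0.4, 4.0]
```

```bash
python3 -m jog '[[[0,0,0.001],[0,0,0],0],[[0,0,0.001],[0,0,0],0],[[0,0,0.001],[0,0,0],0],[[0,0,0],[0,0,0],0]]' | grep -E 'posi|wrist'
python3 -m jog '[[[0,0,0.001],[0,0,0],0],[[0,0,0],[0,0,0],0],[[0,0,0],[0,0,0],0]]' | grep -E 'posi|wrist'
```

```text
position: [612.0, -206.7, 108.6]
wrist_force: [-5.6, 2.2, 12.1]
position: [612.0, -206.7, 108.6]
wrist_force: [-7.8, 2.8, 16.0]
```

Bottomed firmly: the force climbs with no further travel. Retracting.

```bash
python3 -m jog '[[[0,0,-0.005],[0,0,0],0],[[0,0,-0.015],[0,0,0],0],[[0,0,-0.03],[0,0,0],0],[[0,0,-0.03],[0,0,0],0],[[0.03,0,-0.02],[0,0,0],0],[[0.03,0,0],[0,0,0],0],[[0,0,0],[0,0,0],0],[[0,0,0],[0,0,0],0]]' | grep -E 'time|posi|wrist'
python3 - <<'E'
from h import *
s=manip.grab_frame('side');m=masks(s)
print(m['yellow'],onz(s,*m['yellow'][0],94).round(1))
cv2.imwrite('pics/s6c.png',cv2.resize(s['pixels'][180:280,280:380,::-1],None,fx=6,fy=6,interpolation=cv2.INTER_CUBIC))
E
```

```text
time: 11.23
position: [606.8, -145.6, 206.0]
wrist_force: [-0.8, -0.6, 0.0]
(array([336.53333333, 218.96      ]), array([330, 216,  14,   7,  75], dtype=int32)) [ 609.8 -209.7   94. ]
```

View pics/s6c.png

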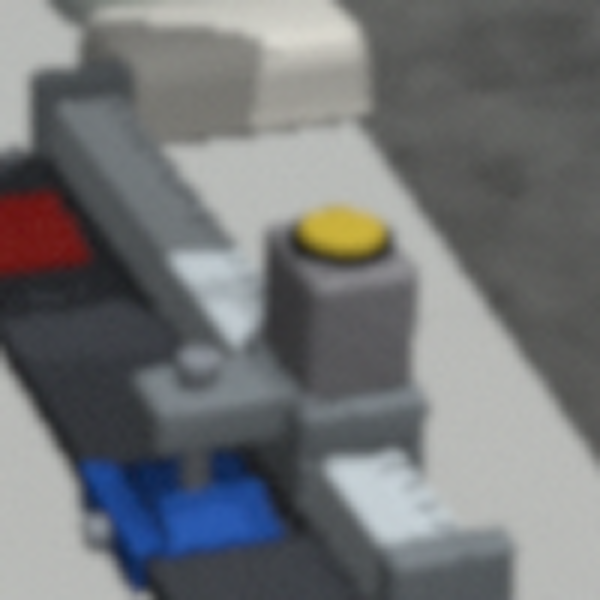

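The button at (343,232) is down, nearly flush with its collar. The pin is still in the blue notch at the same pixels as before, and the gripper is clear. Handing in.

```bash
python3 -c "from station import manip; print(manip.close_job())"
```

```text
the job is handed in; nothing more can be done
None
```

The job is handed in: the stop's pin sits in the blue notch, the lock button is pressed fully down, and the arm is clear of everything; the hand-in call gave no verdict.

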